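Load wound bobbins into the impregnating tank and bolt the lid down crosswise

ROBOT

A 6-joint arm with a two-finger parallel gripper is mounted at the origin on the work surface. World frame = base frame: x ahead of the robot, y to its left, z up, the work surface at z = 0. Lengths are in m, angles in rad, forces in N, time in s.
With the tool pointing down it reaches from about 0.375 to 0.975 m from the base axis. Payload 3.8 kg.
Tool frame: the origin (TCP) lies midway between the tips of the shut fingers; the grasp point (between the pads) lies 19 mm behind it; x points along the fingers, y is the direction in which the jaws open and shut, and the axes are right-handed (so a half turn about x gives the same grasp; the last joint's range is limited). The gripper opens to 88 mm and grips with 3 to 60 N. Pads are 18 mm wide; open, the fingers measure 123 mm over their backs; the gripper's body (75 mm by 187 mm) begins 45 mm behind the grasp point.
Start: joints at [-1.345, 0.264, 1.604, -0, 1.274, -0.037], TCP at [0.175, -0.652, 0.239] pointing down, gripper open.
Joint ranges: [-2.63, 2.63], [-0.94, 2.18], [0.31, 2.57], [-1.31, 4.45], [0, 2.66], [-2.55, 2.55]. Speed limits (rad/s): [2.57, 2.57, 3.14, 3.14, 3.14, 3.14].

INTERFACE

Orientations are given as a rotation vector (axis times angle).
In Python, from cell import manip, inverse_kinematics, cams, order gives the robot as it stands. Calls block until the motion is done:
- manip.move_pose(position, orientation): joint-space move of the TCP to a pose.
- manip.move_linear(position, rate=0.15, rot=None): straight line of the TCP; rot=None keeps the orientation; rate is the mean speed in m/s.
- manip.set_joints(angles): joint-space move.
- manip.set_gripper(opening, force=None): finger opening in m; force is the grip in N (None keeps the last); returns when the fingers have stopped.
- manip.dwell(seconds).
- inverse_kinematics(position, orientation): joint angles nearest the present ones, or None.
- manip.state(): the state.
- cams.capture(name): name is "scene" or "top" or "wrist"; returns a dict with "image" (420x560x3 uint8, blue, green, red), "z_map" (420x560 float32, m along the optical axis (not along the pixel's ray), 0 where there is no reading), "intrinsics" (3x3 intrinsics, pixels), "position" and "orientation" of the camera in the world; the wrist camera has in their place "T_tool_cam" (4x4, takes a point from camera to tool coordinates, whose origin is the TCP and whose axes are the tool frame's). Camera axes: x right, y down, z forward; pixel columns grow to the right and rows downward; lengths in m; the calibration is good to about 2 mm. A picture is of the moment at which its call begins: read the wrist's pose just before it.
A pose or a line that the arm cannot do raises manip.IKError and nothing moves.
- order.close_job(): hands the job in, once; it reports no verdict.
The state is a dict: "clock": time; "joint_pos": joint angles; "joint_velocities": joint speeds; "tau": joint torques, N m; "tool_pos": TCP position; "tcp_rot": TCP orientation; "contact_force": force on the tool from outside, world axes, zero at the start; "moment": the same for the moment, N m; "gripper_width": finger opening in m.
Only numpy, scipy, OpenCV 4.12 (cv2) and the standard library are available. Lean on these libraries where they do the work, as an engineer would, in place of code of your own. Each camera call takes 0.05 s, during which the arm holds its last target.

TASK

Slide every wound bobbin off the rack's spindles and set them all flat on the floor of the green tank, none leaning or stacked on another. Then close the lid and tighten its four wing nuts clockwise in crisscross order, each followed by the one diagonally opposite, in two passes: first all four to about half way, then all four fully home. Leave the bottle, the wooden block and the spanner where they are.

Things in the scene. Friction and masses are not known exactly. Their poses are not given: they have to be found in the camera images.
- tank: Green open-topped metal tank fixed to the bench, 152 x 262 mm outside and 80 mm high, walls and floor 6 mm thick (inside 140 mm along its x, 250 mm along its y, inner floor at z = 6 mm). Origin: centre of its underside; z up, x points from its front (the free edge of the lid) to the hinge side, y along its long side. It may stand on either side of the bench. Four bobbins fit on its floor in two rows of two, 66 mm apart along x and 116 mm apart along y.
- lid (a joint): Angle of the tank's hinged aluminium lid in rad: 0 closed, 1.57 upright, at most 1.9 (leaning back). Lid plate 164 x 290 x 12 mm. The hinge line runs along the tank's y at x = +82 mm, z = 81 mm of the tank. The hinge has friction (0.35 N m) and a damper (0.5 N m s/rad): the lid stays where it stands, needs 4 to 9 N at the bar to be pulled over, and below about 0.9 rad sinks shut by itself in about 2 s, then stays shut.
- lid_bar (a point): Middle of the round steel pull bar on the lid's outer face. Bar 10 mm thick, 90 mm long along the tank's y, its axis 35 mm off the outer face and 125 mm from the hinge axis towards the lid's free edge. With the lid open it is on the far side (tank +x) of the lid, about 0.2 m above the bench and its height changes little while the lid swings from 1.85 to 0.8 rad. Axes turn with the lid: y along the bar.
- wing1 (a joint): Angle of the front left wing nut of the lid in rad: starts loose at 0 to 0.3, grows as it is turned clockwise (seen from above the closed lid), hard stop at 2.4 = fully tight; half way = 1.2. Friction 0.08 N m; it stays where it is left.
- wing1_grip (a point): Grip point of the front left wing nut (front = tank -x, left = tank +y): centre of its upright steel wing bar, 56 mm long along this frame's x, 10 mm thick along its y, 30 mm high along its z, 29 mm above the lid's outer face; it pivots about its z here. The nuts stand at tank x = -55 (front) or +55 mm (rear), y = +118 (left) or -118 mm (right) when the lid is closed. Diagonal pairs: wing1 with wing4, wing2 with wing3.
- wing2 (a joint): Angle of the front right wing nut of the lid in rad: starts loose at 0 to 0.3, grows as it is turned clockwise (seen from above the closed lid), hard stop at 2.4 = fully tight; half way = 1.2. Friction 0.08 N m; it stays where it is left.
- wing2_grip (a point): Grip point of the front right wing nut (front = tank -x, left = tank +y): centre of its upright steel wing bar, 56 mm long along this frame's x, 10 mm thick along its y, 30 mm high along its z, 29 mm above the lid's outer face; it pivots about its z here. The nuts stand at tank x = -55 (front) or +55 mm (rear), y = +118 (left) or -118 mm (right) when the lid is closed. Diagonal pairs: wing1 with wing4, wing2 with wing3.
- wing3 (a joint): Angle of the rear left wing nut of the lid in rad: starts loose at 0 to 0.3, grows as it is turned clockwise (seen from above the closed lid), hard stop at 2.4 = fully tight; half way = 1.2. Friction 0.08 N m; it stays where it is left.
- wing3_grip (a point): Grip point of the rear left wing nut (front = tank -x, left = tank +y): centre of its upright steel wing bar, 56 mm long along this frame's x, 10 mm thick along its y, 30 mm high along its z, 29 mm above the lid's outer face; it pivots about its z here. The nuts stand at tank x = -55 (front) or +55 mm (rear), y = +118 (left) or -118 mm (right) when the lid is closed. Diagonal pairs: wing1 with wing4, wing2 with wing3.
- wing4 (a joint): Angle of the rear right wing nut of the lid in rad: starts loose at 0 to 0.3, grows as it is turned clockwise (seen from above the closed lid), hard stop at 2.4 = fully tight; half way = 1.2. Friction 0.08 N m; it stays where it is left.
- wing4_grip (a point): Grip point of the rear right wing nut (front = tank -x, left = tank +y): centre of its upright steel wing bar, 56 mm long along this frame's x, 10 mm thick along its y, 30 mm high along its z, 29 mm above the lid's outer face; it pivots about its z here. The nuts stand at tank x = -55 (front) or +55 mm (rear), y = +118 (left) or -118 mm (right) when the lid is closed. Diagonal pairs: wing1 with wing4, wing2 with wing3.
- rack: Plywood rack fixed to the bench, 200 x 200 x 25 mm, with four upright steel spindles (20 mm diameter, standing 75 mm above the board) at x, y = +-55 mm. Origin: centre of its underside. It may stand on either side of the bench.
- bobbin1: Loose wound bobbin (square black plastic end flanges 50 x 50 mm, copper winding almost flush, 55 mm high, 26 mm square bore), on a spindle of the rack at the start, standing on the board. Two to four are there; an absent one reads None from the start. Origin: centre of its underside, z along the bore, x and y square to its flat sides. 0.18 to 0.35 kg.
- bobbin1_mid (a point): Centre of bobbin1, 27.5 mm above its underside, same axes.
- bobbin2: Loose wound bobbin (square black plastic end flanges 50 x 50 mm, copper winding almost flush, 55 mm high, 26 mm square bore), on a spindle of the rack at the start, standing on the board. Two to four are there; an absent one reads None from the start. Origin: centre of its underside, z along the bore, x and y square to its flat sides. 0.18 to 0.35 kg.
- bobbin2_mid (a point): Centre of bobbin2, 27.5 mm above its underside, same axes.
- bobbin3: Loose wound bobbin (square black plastic end flanges 50 x 50 mm, copper winding almost flush, 55 mm high, 26 mm square bore), on a spindle of the rack at the start, standing on the board. Two to four are there; an absent one reads None from the start. Origin: centre of its underside, z along the bore, x and y square to its flat sides. 0.18 to 0.35 kg.
- bobbin3_mid (a point): Centre of bobbin3, 27.5 mm above its underside, same axes.
- bobbin4: Loose wound bobbin (square black plastic end flanges 50 x 50 mm, copper winding almost flush, 55 mm high, 26 mm square bore), on a spindle of the rack at the start, standing on the board. Two to four are there; an absent one reads None from the start. Origin: centre of its underside, z along the bore, x and y square to its flat sides. 0.18 to 0.35 kg.
- bobbin4_mid (a point): Centre of bobbin4, 27.5 mm above its underside, same axes.
- oil_bottle: Bystander: grey bottle, 60 mm diameter, 150 mm high; origin centre of its underside.
- wood_block: Bystander: wooden block 90 x 60 x 40 mm; origin centre of its underside.
- spanner: Bystander: steel spanner 160 mm long lying on the bench; origin at the middle of its underside.
There are look-alikes about, which are no part of the job. What is shaped like the bobbin3 but blue or white is not meant.

How it is judged:
On the way, in this order (a step that is already met when the one before it is completed fails the run):
1. all bobbins present are on the tank's floor while the lid is still open (x of bobbin1_mid in the frame of tank between -0.07 and 0.07 m and y of bobbin1_mid in the frame of tank between -0.125 and 0.125 m and z of each of bobbin1_mid, bobbin2_mid, bobbin3_mid, bobbin4_mid in the frame of tank below 0.042 m and x of bobbin2_mid in the frame of tank between -0.07 and 0.07 m and y of bobbin2_mid in the frame of tank between -0.125 and 0.125 m and x of bobbin3_mid in the frame of tank between -0.07 and 0.07 m and y of bobbin3_mid in the frame of tank between -0.125 and 0.125 m and x of bobbin4_mid in the frame of tank between -0.07 and 0.07 m and y of bobbin4_mid in the frame of tank between -0.125 and 0.125 m and value of joint lid above 0.8 rad), for 0.2 s.
2. the lid is closed (value of joint lid below 0.03 rad), for 0.2 s.
3. first pass: all four wing nuts turned to about half way (past 0.8 rad) (value of joint each of wing1, wing2, wing3, wing4 above 0.8 rad), for 0.1 s.
4. second pass: all four wing nuts fully home (past 2.2 rad of 2.4) (value of joint each of wing1, wing2, wing3, wing4 above 2.2 rad), for 0.2 s.
At the end, for the whole second after the job is handed in: Every bobbin present is at rest flat on the tank's floor, standing or lying on a side (its centre inside the walls and less than 42 mm above the tank's underside), the lid is closed (below 0.03 rad), and all four wing nuts are past 2.2 rad (all of step 4 and x of bobbin1_mid in the frame of tank between -0.07 and 0.07 m and y of bobbin1_mid in the frame of tank between -0.125 and 0.125 m and z of each of bobbin1_mid, bobbin2_mid, bobbin3_mid, bobbin4_mid in the frame of tank below 0.042 m and x of bobbin2_mid in the frame of tank between -0.07 and 0.07 m and y of bobbin2_mid in the frame of tank between -0.125 and 0.125 m and x of bobbin3_mid in the frame of tank between -0.07 and 0.07 m and y of bobbin3_mid in the frame of tank between -0.125 and 0.125 m and x of bobbin4_mid in the frame of tank between -0.07 and 0.07 m and y of bobbin4_mid in the frame of tank between -0.125 and 0.125 m and linear speed of each of bobbin1, bobbin2, bobbin3, bobbin4 below 0.02 m/s and value of joint lid below 0.03 rad); the robot touches nothing.
It fails at once if a wing nut is run nearly home (past 1.9 rad) while another is still loose (below 0.7 rad): one at a time, not in passes (value of joint any of wing1, wing2, wing3, wing4 above 1.9 rad and value of joint any of wing1, wing2, wing3, wing4 below 0.7 rad).
It fails at once if not crisscross in the first pass: two neighbouring nuts past 0.7 rad while the other two are below 0.45 ((value of joint each of wing1, wing2 above 0.7 rad and value of joint each of wing3, wing4 below 0.45 rad) or (value of joint each of wing3, wing4 above 0.7 rad and value of joint each of wing1, wing2 below 0.45 rad) or (value of joint each of wing1, wing3 above 0.7 rad and value of joint each of wing2, wing4 below 0.45 rad) or (value of joint each of wing2, wing4 above 0.7 rad and value of joint each of wing1, wing3 below 0.45 rad)).
It fails at once if not crisscross in the second pass: two neighbouring nuts past 2.0 rad while the other two are below 1.6 ((value of joint each of wing1, wing2 above 2 rad and value of joint each of wing3, wing4 below 1.6 rad) or (value of joint each of wing3, wing4 above 2 rad and value of joint each of wing1, wing2 below 1.6 rad) or (value of joint each of wing1, wing3 above 2 rad and value of joint each of wing2, wing4 below 1.6 rad) or (value of joint each of wing2, wing4 above 2 rad and value of joint each of wing1, wing3 below 1.6 rad)).
It fails at once if a bystander is moved more than 30 mm (distance of any of oil_bottle, wood_block, spanner from where it was at the start of the episode above 0.03 m).
Of bobbin1, bobbin2, bobbin3, bobbin4 only 2 to 4 are there at a start; the rules pass over those that are not, and their reading is None.
At some moment in a run one of bobbin1, bobbin2, bobbin3, bobbin4 may be knocked a few centimetres aside while the robot is not near it.
Once in a run the grip may slacken for a moment while it holds something.
It also fails if it takes over 210 s, if anything falls off the work surface, if the arm or the gripper's body presses on something with over 40 N, if the wrist force passes 120 N, or if a joint passes its speed limit or range.

## Working session

There is one attempt and no reset: what is moved stays moved. The work goes in short steps, each a Python script; the robot and the scene stay as the last script left them, time stands still between calls to the robot, and variables do not carry over. Pictures are saved under pics/ and viewed, and the job is handed in when it is done.

```bash
ls; mkdir -p pics
python3 - <<'E'
from cell import manip,cams
import cv2
for n in ["scene","top","wrist"]:
    c=cams.capture(n); cv2.imwrite(f"pics/a_{n}.png",c["image"])
    print(n,c["intrinsics"].tolist(), c.get("position"),c.get("orientation"),c.get("T_tool_cam"), (c["z_map"]>0).mean())
print(manip.state())
E
```

```text
pics
scene [[387.74212619058045, 0.0, 281.8184106670074], [0.0, 387.74212619058045, 209.67950875522016], [0.0, 0.0, 1.0]] [ 1.11681278 -0.16562659  0.59265002] [-1.84695727 -1.44661742  0.6960628 ] None 0.9959353741496598
top [[417.17111109551735, 0.0, 278.14423804622635], [0.0, 417.17111109551735, 211.00064179136663], [0.0, 0.0, 1.0]] [ 0.33257161 -0.02135852  1.18346214] [-2.10253624  2.15591016 -0.21648766] None 0.9958971088435374
wrist [[308.5504704386588, 0.0, 278.6951934730152], [0.0, 308.5504704386588, 206.68409274434504], [0.0, 0.0, 1.0]] None None [[-1.16327276e-03 -3.19676310e-01  9.47526096e-01 -1.45706826e-01]
 [ 9.99999132e-01  2.14763013e-04  1.30015036e-03  1.28795745e-03]
 [-6.19120829e-04  9.47526786e-01  3.19675783e-01 -8.32742667e-02]
 [ 0.00000000e+00  0.00000000e+00  0.00000000e+00  1.00000000e+00]] 0.995969387755102
{'clock': 0.15, 'joint_pos': array([-1.34491627e+00,  2.64606220e-01,  1.60504183e+00,  1.12515720e-05,
        1.27367767e+00, -3.69114663e-02]), 'joint_velocities': array([-0.00039816, -0.00137353, -0.00382424, -0.00093528,  0.00112344,
        0.00055858]), 'tau': array([-1.71300139e-04, -5.02847993e+01, -3.57468224e+01,  7.28935283e-02,
        2.49147549e-02, -1.01028768e-04]), 'tool_pos': array([ 0.17522385, -0.65130535,  0.23766638]), 'tcp_rot': array([ 2.08175337,  0.27694907, -2.08207424]), 'contact_force': array([-1.01216923,  0.57803979, -0.19326837]), 'moment': array([-0.01121603,  0.00785704, -0.02040614]), 'gripper_width': 0.08815031318028047}
```

View pics/a_scene.png

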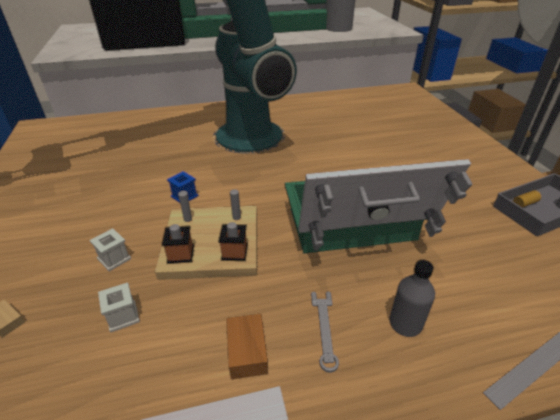

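View pics/a_top.png

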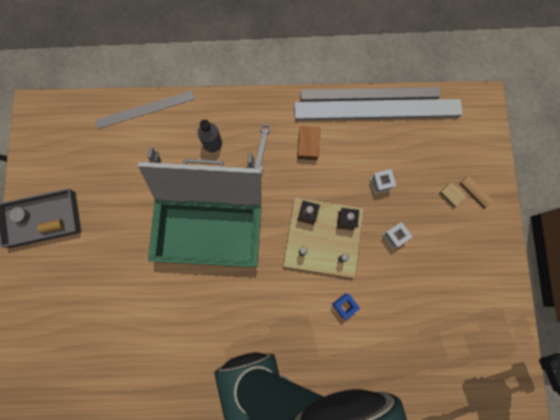

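View pics/a_wrist.png

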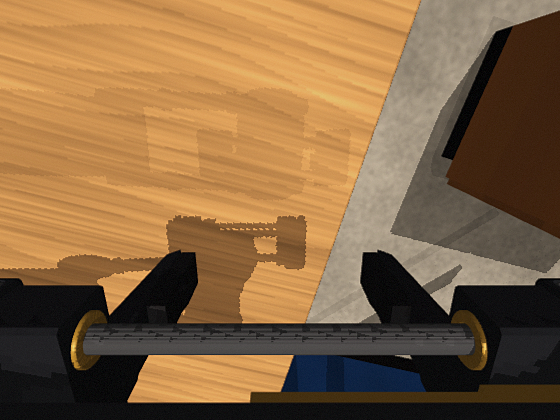

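```bash
cat > h.py <<'E'
import numpy as np,cv2
from scipy.spatial.transform import Rotation as R
from cell import manip,cams,inverse_kinematics,order
def cap(n):
    st=manip.state(); c=cams.capture(n)
    if n=="wrist":
        T=np.eye(4);T[:3,:3]=R.from_rotvec(st["tcp_rot"]).as_matrix();T[:3,3]=st["tool_pos"];T=T@c["T_tool_cam"]
    else:
        T=np.eye(4);o=np.asarray(c["orientation"]);T[:3,:3]=R.from_rotvec(o).as_matrix();T[:3,3]=c["position"]
    c["T"]=T;return c
def cloud(c):
    K=c["intrinsics"];z=c["z_map"];v,u=np.indices(z.shape)
    P=np.stack([(u-K[0,2])/K[0,0]*z,(v-K[1,2])/K[1,1]*z,z],-1)
    W=P@c["T"][:3,:3].T+c["T"][:3,3];W[z==0]=np.nan;return W
def ray(c,u,v,h):
    K=c["intrinsics"];d=c["T"][:3,:3]@np.array([(u-K[0,2])/K[0,0],(v-K[1,2])/K[1,1],1]);o=c["T"][:3,3]
    return o+d*(h-o[2])/d[2]
def proj(c,p):
    q=np.linalg.inv(c["T"])@np.append(p,1);K=c["intrinsics"]
    return K[0,0]*q[0]/q[2]+K[0,2],K[1,1]*q[1]/q[2]+K[1,2]
def down(a):
    "tool x down; tool y (jaw axis) at world heading a"
    y=np.array([np.cos(a),np.sin(a),0]);x=np.array([0,0,-1.]);return R.from_matrix(np.stack([x,y,np.cross(x,y)],1)).as_rotvec()
def rect(W,m):
    p=W[m][:,:2].astype(np.float32)*1000
    return cv2.minAreaRect(p)
E
python3 - <<'E'
from h import *
c=cap("top");W=cloud(c);I=c["image"];hsv=cv2.cvtColor(I,cv2.COLOR_BGR2HSV)
roi=np.zeros(I.shape[:2],bool);roi[190:275,140:270]=1
rim=roi&(abs(W[...,2]-.08)<.008)&(hsv[...,0]>55)&(hsv[...,0]<95)&(hsv[...,1]>80)
print("rim",rim.sum(),rect(W,rim))
roi[:]=0;roi[190:285,275:370]=1
m=roi&(abs(W[...,2]-.025)<.006);print("rack",m.sum(),rect(W,m))
for n,(u,v) in dict(b1=(309,212),b2=(347,218),s3=(303,251),s4=(344,258),blue=(346,307)).items():
    w=W[v-12:v+13,u-12:u+13];i=I[v-12:v+13,u-12:u+13]
    m=(abs(w[...,2]-.08)<.006)&(i.max(-1)<80)
    t=(w[...,2]>.092)
    print(n,m.sum(),rect(w,m) if m.sum()>5 else None,np.nanmean(w[t],0) if t.any() else None,t.sum(),np.nanmax(w[...,2]))
# lid plane
roi[:]=0;roi[165:205,150:262]=1
m=roi&(W[...,2]>.1)&(hsv[...,1]<40);p=W[m];print("lid",m.sum(),p.min(0),p.max(0));q=p-p.mean(0);print(np.linalg.svd(q,full_matrices=0)[2][2])
cv2.imwrite("pics/b_top.png",cv2.resize(I[110:330,130:420],None,fx=2.7,fy=2.7,interpolation=cv2.INTER_CUBIC))
s=cap("scene");cv2.imwrite("pics/b_scene.png",cv2.resize(s["image"][140:360,80:480],None,fx=2,fy=2,interpolation=cv2.INTER_CUBIC))
E
```

```text
rim 1475 ((489.2997741699219, 156.58421325683594), (282.1744384765625, 162.05177307128906), 85.42257690429688)
rack 4059 ((475.88873291015625, -168.02133178710938), (200.17303466796875, 200.35308837890625), 79.37560272216797)
b1 214 ((539.9899291992188, -122.22966766357422), (45.57368469238281, 49.249114990234375), 73.47379302978516) [ 0.539555   -0.12365341  0.09874248] 44 0.10351069039695426
b2 227 ((519.51171875, -230.24249267578125), (47.169090270996094, 49.08937072753906), 82.32959747314453) [ 0.51905171 -0.23172577  0.09934069] 46 0.10413259696675303
s3 2 None [ 0.43198045 -0.10328657  0.09915531] 48 0.10376773618689361
s4 3 None [ 0.41167364 -0.21096469  0.09909839] 49 0.1033390581377096
blue 0 None None 0 0.06129833218439762
lid 3584 [0.56555433 0.00226056 0.10001382] [0.63946615 0.28893205 0.24200359]
[-0.95306887  0.07087244  0.29434133]
```

View pics/b_top.png

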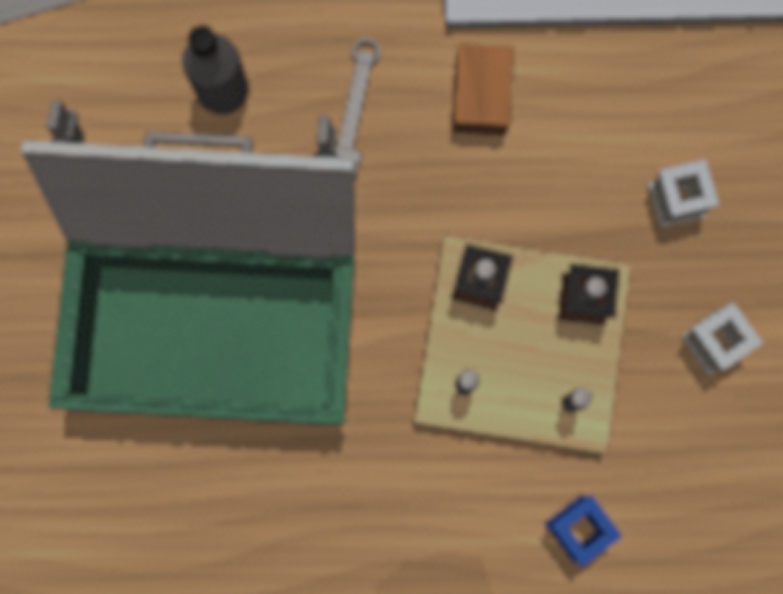

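View pics/b_scene.png

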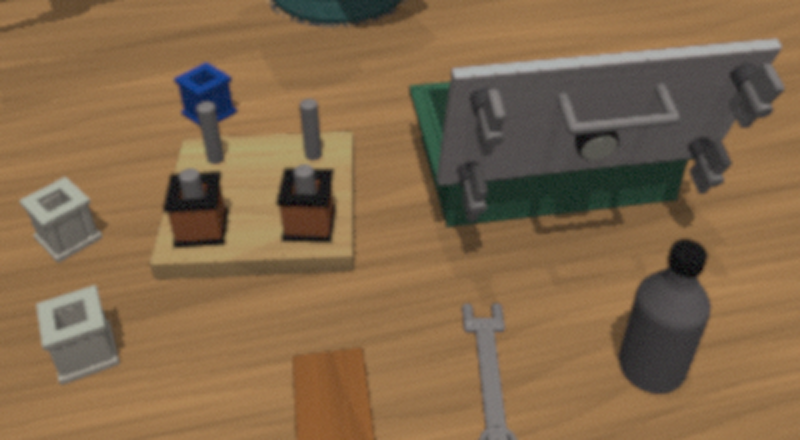

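Named candidates: bobbin-shaped things in the top view are (309,212) and (347,218), dark flanges and copper windings on spindles; white at (384,181) and (399,236); blue at (346,307). The two copper ones on the rack fit, confirmed in the crops. The tank's hinge is on the far side (world +x), lid at about 1.87 rad; the spanner, bottle and block stand behind it.

Run:
```python
from h import *
a=np.deg2rad(79.4)
manip.move_pose([.50,-.175,.30],down(a))
print(manip.state()["joint_pos"],manip.state()["clock"])
c=cap("wrist");cv2.imwrite("pics/c_w.png",c["image"]);W=cloud(c);I=c["image"]
m=(abs(W[...,2]-.08)<.005)&(I.max(-1)<90)&(W[...,0]>.45)&(W[...,0]<.6)&(W[...,1]<-.05)&(W[...,1]>-.3)
n,l,s,_=cv2.connectedComponentsWithStats(m.astype(np.uint8))
for k in range(1,n):
    if s[k,4]>200:print(s[k],rect(W,l==k))
manip.move_pose([.46,.156,.32],down(np.deg2rad(85.4)))
c=cap("wrist");cv2.imwrite("pics/c_t.png",c["image"]);np.savez("t.npz",I=c["image"],W=cloud(c))
print(manip.state()["joint_pos"],manip.state()["clock"])
```

```text
[-3.84534035e-01 -4.56431838e-02  1.83315851e+00 -2.46872496e-04
  1.35420781e+00 -1.76920264e+00] 2.3333
[ 216  179   43   41 1149] ((521.4329833984375, -233.9691619873047), (49.44380187988281, 50.454532623291016), 81.24188232421875)
[ 304  178   45   43 1157] ((541.5338134765625, -126.30573272705078), (50.1400260925293, 50.32215881347656), 73.93277740478516)
[ 2.73799505e-01 -1.41692149e-01  1.88500309e+00 -4.96018945e-04
  1.39854474e+00 -1.21513295e+00] 3.7
```

View pics/c_w.png

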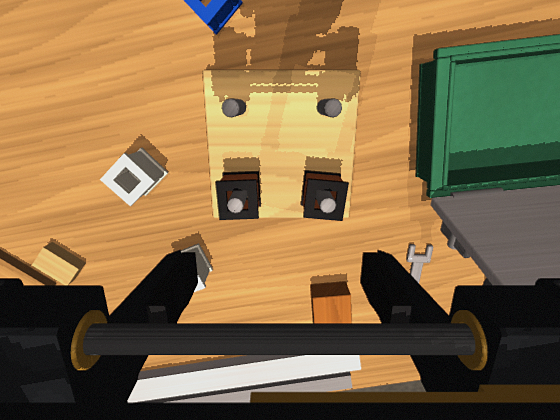

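View pics/c_t.png

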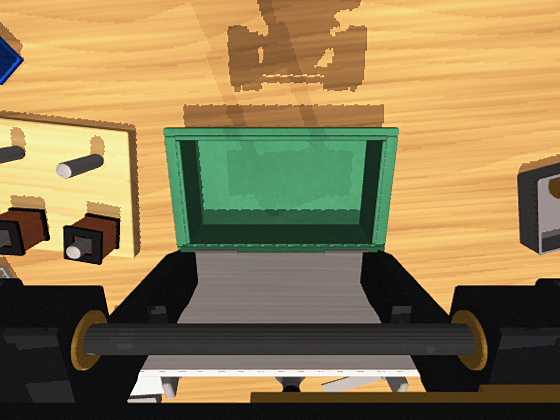

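Run:
```python
from h import *
d=np.load("t.npz");I,W=d["I"],d["W"];hsv=cv2.cvtColor(I,cv2.COLOR_BGR2HSV)
g=(hsv[...,0]>55)&(hsv[...,0]<95)&(hsv[...,1]>80)
m=g&(abs(W[...,2]-.08)<.004);m[260:]=0
r=rect(W,m);print(m.sum(),r)
# tank frame extents
a=np.deg2rad(-4.6);ex=np.array([np.cos(a),np.sin(a)]);ey=np.array([-ex[1],ex[0]])
p=W[m][:,:2];x=p@ex;y=p@ey
print(np.percentile(x,[0,.5,99.5,100]),np.percentile(y,[0,.5,99.5,100]))
# inner floor extents
f=g&(abs(W[...,2]-.006)<.004);f[250:]=0;f[:125]=0;f[:,:170]=0;f[:,400:]=0
p=W[f][:,:2];print("floor",np.percentile(p@ex,[0.5,99.5]),np.percentile(p@ey,[.5,99.5]),rect(W,f))
```

```text
7402 ((481.0516662597656, 34.677978515625), (527.3580932617188, 167.74234008789062), 85.378662109375)
[0.39285989 0.39297699 0.55995193 0.56062328] [-0.19056135  0.04898016  0.33595639  0.33679577]
floor [0.41567959 0.54728228] [0.067148   0.31685977] ((495.54547119140625, 152.85498046875), (251.55068969726562, 132.64129638671875), 85.44485473632812)
```

```bash
cat >> h.py <<'E'
A=np.deg2rad(-4.6);EX=np.array([np.cos(A),np.sin(A),0]);EY=np.array([-EX[1],EX[0],0]);T0=.477*EX+.192*EY
def tk(x,y,z):return T0+EX*x+EY*y+np.array([0,0,z])
def rep(t=""):
    s=manip.state();print(t,"clk %.1f w %.4f"%(s["clock"],s["gripper_width"]),"p",s["tool_pos"].round(4),"F",s["contact_force"].round(1),"M",s["moment"].round(2))
def pick(x,y,deg):
    o=down(np.deg2rad(deg));manip.set_gripper(.086,30)
    manip.move_pose([x,y,.20],o);manip.move_linear([x,y,.047],.12);rep("at")
    manip.set_gripper(0,30);rep("grip")
    manip.move_linear([x,y,.115],.08);manip.dwell(.1);rep("lift1");manip.move_linear([x,y,.20],.15);rep("lift")
E
python3 - <<'E'
from h import *
pick(.5415,-.1263,73.9)
c=cap("wrist");cv2.imwrite("pics/d_w.png",c["image"])
c=cap("scene");cv2.imwrite("pics/d_s.png",c["image"])
E
```

```text
at clk 6.6 w 0.0863 p [ 0.5423 -0.1265  0.0479] F [-0.1  0.4  0. ] M [ 0.03 -0.14  0.  ]
grip clk 7.2 w 0.0498 p [ 0.5416 -0.1262  0.0471] F [0.5 2.3 1.5] M [ 0.12 -0.13 -0.02]
lift1 clk 8.3 w 0.0499 p [ 0.5408 -0.1261  0.1141] F [-1.2 -0.2 -1.9] M [ 0.04 -0.11  0.  ]
lift clk 9.0 w 0.0494 p [ 0.5409 -0.1261  0.1991] F [-0.4  0.2 -1.7] M [ 0.06 -0.14  0.06]
```

View pics/d_s.png

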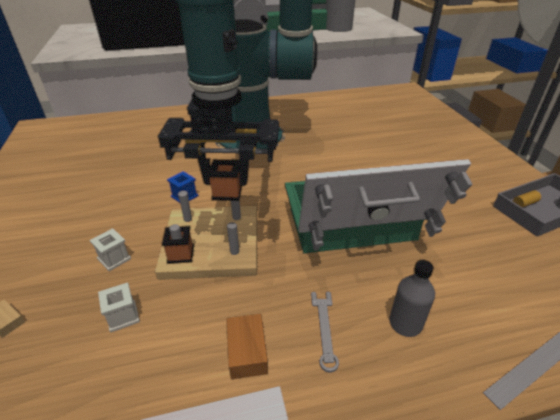

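The first bobbin hangs in the grip at (225,183), clear of its spindle. Next I place it in the tank.

```bash
cat >> h.py <<'E'
def place(x,y):
    o=down(A+np.pi/2)
    manip.move_pose(tk(x,y,.20),o);rep("above")
    manip.move_linear(tk(x,y,.045),.12);manip.move_linear(tk(x,y,.029),.03);rep("down")
    manip.set_gripper(.070);manip.move_linear(tk(x,y,.20),.15);rep("up")
E
python3 - <<'E'
from h import *
place(-.005,.058)
c=cap("wrist");cv2.imwrite("pics/e_w.png",c["image"])
c=cap("top");cv2.imwrite("pics/e_t.png",c["image"])
E
```

```text
above clk 10.4 w 0.0497 p [0.4908 0.2105 0.1998] F [-0.  -0.6 -2.3] M [ 0.08 -0.17 -0.01]
down clk 12.5 w 0.0498 p [0.4905 0.2113 0.0288] F [-1.1 -0.1 -1.8] M [ 0.03 -0.14  0.03]
up clk 14.3 w 0.0698 p [0.4898 0.211  0.1988] F [ 0.4  0.3 -0.2] M [ 0.08 -0.14 -0.02]
```

View pics/e_w.png

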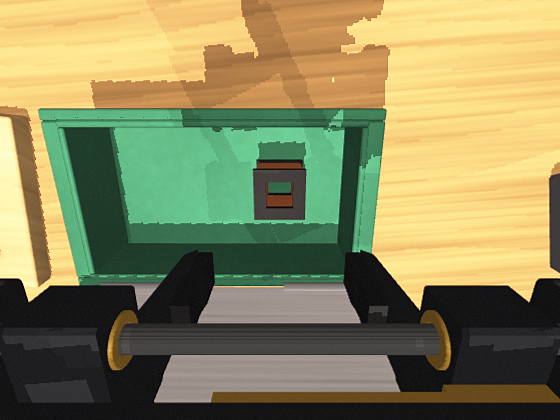

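View pics/e_t.png

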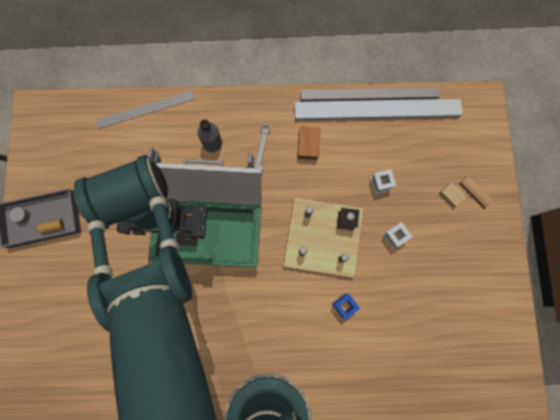

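The first bobbin stands flat at wrist pixel (279,193); the second is still on its spindle at top pixel (347,218).

Run:
```python
from h import *
pick(.5214,-.2340,81.2)
s=manip.state()
if s["gripper_width"]>.045:
    place(-.005,-.058)
c=cap("wrist");cv2.imwrite("pics/f_w.png",c["image"])
c=cap("scene");cv2.imwrite("pics/f_s.png",c["image"])
```

```text
at clk 17.9 w 0.0856 p [ 0.5222 -0.2344  0.0479] F [ 0.5 -0.2  0.3] M [ 0.06 -0.15 -0.01]
grip clk 18.6 w 0.0496 p [ 0.5215 -0.2338  0.0471] F [0.2 0.6 2.1] M [ 0.19 -0.15 -0.  ]
lift1 clk 19.6 w 0.0499 p [ 0.5208 -0.2337  0.1141] F [ 0.1  0.5 -2.8] M [ 0.09 -0.19 -0.03]
lift clk 20.4 w 0.0497 p [ 0.5208 -0.2337  0.1991] F [-0.9 -0.4 -3.1] M [ 0.01 -0.11 -0.02]
above clk 21.6 w 0.0494 p [0.4815 0.095  0.1998] F [ 0.2  0.1 -2.3] M [-0.02 -0.19  0.04]
down clk 23.8 w 0.0500 p [0.4812 0.0957 0.0289] F [-0.5  0.8 -3.4] M [ 0.06 -0.14 -0.04]
up clk 25.5 w 0.0701 p [0.4804 0.0956 0.1989] F [ 0.  -0.7  0. ] M [ 0.01 -0.15  0.01]
```

View pics/f_w.png

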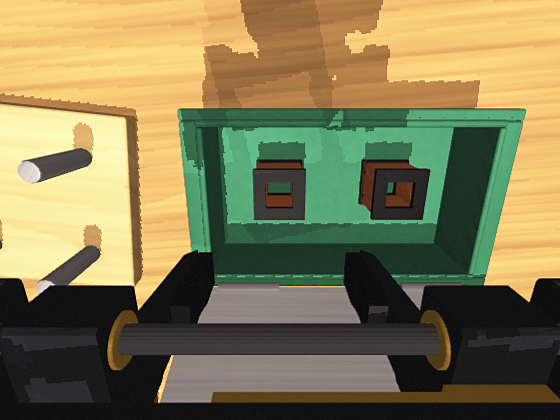

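View pics/f_s.png

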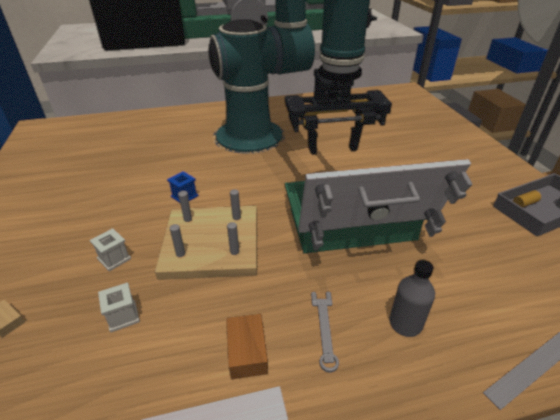

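Both bobbins stand flat in the tank (279,193) and (400,193); all four spindles are empty. Now measure the lid bar.

Run:
```python
from h import *
c=cap("scene");W=cloud(c)
q=W-T0;X=q@EX;Y=q@EY;Z=W[...,2]
for n,(x,y,z) in dict(bar=(.164,0,.187)).items(): print(proj(c,tk(x,y,z)))
m=np.zeros(Z.shape,bool);m[165:215,355:425]=1
m&=(abs(Y)<.05)&(Z>.15)&(Z<.25)&(X<.25)
# lid plane in tank frame
l=np.zeros(Z.shape,bool);l[165:235,300:470]=1
l&=(Z>.09)&(Z<.26)&(X>.05)&(X<.25)&(abs(Y)<.14)
P=np.stack([X[l],Y[l],Z[l]],1)
med=P
for _ in range(4):
    ctr=med.mean(0);n=np.linalg.svd(med-ctr,full_matrices=0)[2][2];n*=np.sign(n[0]);d=(P-ctr)@n;med=P[abs(d)<.004]
print("plane",n,ctr,len(med)," theta",np.pi/2+np.arctan2(-n[2],n[0]))
d=(P-ctr)@n
b=(d>.028)&(abs(P[:,1])<.05);print("bar pts",b.sum(),np.median(P[b],0),d[b].max(),P[b].min(0),P[b].max(0))
# bottle top
print("top edge",med[:,2].max())
bo=np.zeros(Z.shape,bool);bo[265:330,395:430]=1;bo&=(Z>.03)&(Z<.2);print("bottle",np.median(X[bo]),np.median(Y[bo]),Z[bo].max())
```

```text
(np.float64(391.3904869941015), np.float64(203.7408337063869))
plane [ 0.96129264 -0.01074142 -0.27531996] [ 0.11797749 -0.04979015  0.16712131] 5868  theta 1.8497353538524426
bar pts 334 [ 0.16385721 -0.00210553  0.19301701] 0.040297861765149635 [ 0.15484614 -0.04951531  0.18450398] [0.16709653 0.0499924  0.19664566]
top edge 0.23912049135680657
bottle 0.29152877823243817 0.003155783876778475 0.15267533382267878
```

Run:
```python
from h import *
def bar(t,d=.125,h=.047):return .082-d*np.cos(t)+h*np.sin(t),.081+d*np.sin(t)+h*np.cos(t)
o=down(A+np.pi/2)
manip.set_gripper(0)
s=manip.state()
manip.move_linear(tk(-.005,-.03,.33),.25)
manip.move_linear(tk(.21,0,.33),.25)
bx,bz=bar(1.85)
manip.move_linear(tk(.21,0,bz-.010),.12);rep("behind")
for t in np.arange(1.85,0.66,-.1):
    bx,bz=bar(t)
    manip.move_linear(tk(bx+.013,0,bz-.010),.08)
    s=manip.state();f=s["contact_force"];print("%.2f"%t,f.round(1))
    if abs(f).max()>30:print("STOP");break
rep()
manip.dwell(.5)
c=cap("scene");cv2.imwrite("pics/g_s.png",c["image"])
```

```text
behind clk 29.9 w 0.0006 p [0.701  0.1364 0.1796] F [ 0.4 -0.5 -0.3] M [ 0.1  -0.18 -0.01]
1.85 [ 1.4 -0.2  1.2]
1.75 [2.8 0.4 2. ]
1.65 [3.6 0.  2.5]
1.55 [2.7 0.4 1.7]
1.45 [ 2.2 -0.7  1.1]
1.35 [ 0.3 -0.8  0.5]
1.25 [ 0.5 -0.6 -0.3]
1.15 [-0.5  0.1  0.2]
1.05 [ 0.3  0.9 -0.6]
0.95 [ 0.3  0.8 -0.3]
0.85 [-0.3  0.3 -0.5]
0.75 [ 0.8 -0.8 -0.8]
 clk 33.9 w 0.0004 p [0.5256 0.1502 0.1902] F [ 0.8 -0.8 -0.8] M [ 0.04 -0.2  -0.03]
```

View pics/g_s.png

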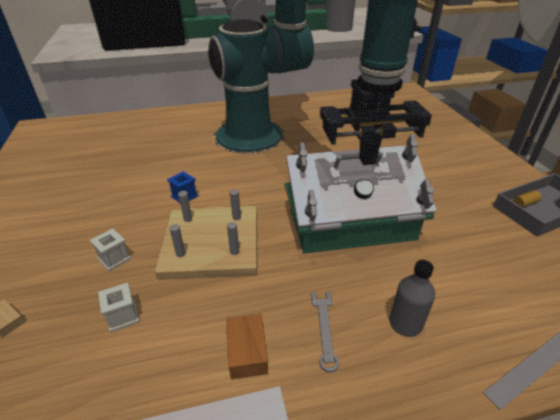

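The lid has fallen shut. Now look at the wing nuts from above.

```bash
cat >> h.py <<'E'
NUT={1:(-.055,.118),2:(-.055,-.118),3:(.055,.118),4:(.055,-.118)}
def nuts(c):
    W=cloud(c);q=W-T0;X=q@EX;Y=q@EY;Z=W[...,2];out={}
    lid=(abs(X)<.04)&(abs(Y)<.1)&(Z>.06)&(Z<.11)
    # upper half of wing bars
    for k,(x,y) in NUT.items():
        m=(np.hypot(X-x,Y-y)<.042)&(Z>.122)&(Z<.16)
        if m.sum()<30: out[k]=None;continue
        P=np.stack([X[m],Y[m]],1)*1000
        r=cv2.minAreaRect(P.astype(np.float32));(cx,cy),(w,h),a=r
        if h>w:a+=90;w,h=h,w
        out[k]=(cx/1000,cy/1000,(a+90)%180-90,w,h,Z[m].max(),m.sum())
    return out,np.median(Z[lid])
E
python3 - <<'E'
from h import *
manip.move_linear(tk(.03,0,.30),.2)
manip.move_linear(tk(0.02,0,.36),.2)
manip.dwell(1.)
c=cap("wrist");cv2.imwrite("pics/h_w.png",c["image"])
n,z=nuts(c);print("lid z",z)
for k in n:print(k,n[k] and np.round(n[k],4))
c=cap("top");n,z=nuts(c);print("top lid z",z)
for k in n:print(k,n[k] and np.round(n[k],4))
c=cap("scene");n,z=nuts(c);print("scene lid z",z)
for k in n:print(k,n[k] and np.round(n[k],4))
rep()
E
```

```text
lid z 0.09279423208776061
1 [-5.48000e-02  1.17600e-01 -5.58260e+00  5.46857e+01  1.52162e+01
  1.42800e-01  6.33000e+02]
2 [-5.50000e-02 -1.17200e-01 -9.13420e+00  5.51269e+01  1.52276e+01
  1.42300e-01  6.30000e+02]
3 [ 5.44000e-02  1.17200e-01 -3.42930e+00  5.52405e+01  1.48260e+01
  1.42200e-01  5.11000e+02]
4 [ 5.45000e-02 -1.17200e-01 -5.15440e+00  5.45729e+01  1.47493e+01
  1.43000e-01  4.77000e+02]
top lid z 0.09333041609312653
1 [-5.67000e-02  1.19700e-01 -1.35978e+01  5.54445e+01  1.45816e+01
  1.45700e-01  1.31000e+02]
2 [-5.74000e-02 -1.16400e-01  2.03290e+00  5.46752e+01  1.41396e+01
  1.44900e-01  1.03000e+02]
3 [ 0.0361  0.123  20.6147 21.4051  9.8931  0.1405 31.    ]
4 [ 5.34000e-02 -1.15700e-01  3.67340e+00  5.57008e+01  1.31319e+01
  1.45100e-01  9.80000e+01]
scene lid z 0.09428723749657486
1 [-5.35000e-02  1.17100e-01 -1.66834e+01  5.82598e+01  1.43989e+01
  1.43500e-01  1.29000e+02]
2 [-5.38000e-02 -1.18200e-01 -1.04539e+01  5.44734e+01  1.31919e+01
  1.43200e-01  1.15000e+02]
3 [5.52000e-02 1.17700e-01 3.49700e-01 5.85372e+01 1.47610e+01 1.43500e-01
 1.91000e+02]
4 [ 5.50000e-02 -1.17700e-01  2.62410e+00  5.64813e+01  1.52169e+01
  1.43700e-01  1.56000e+02]
 clk 36.8 w 0.0004 p [0.5108 0.1515 0.36  ] F [ 0.1 -0.8  0.3] M [ 0.03 -0.13 -0.01]
```

View pics/h_w.png

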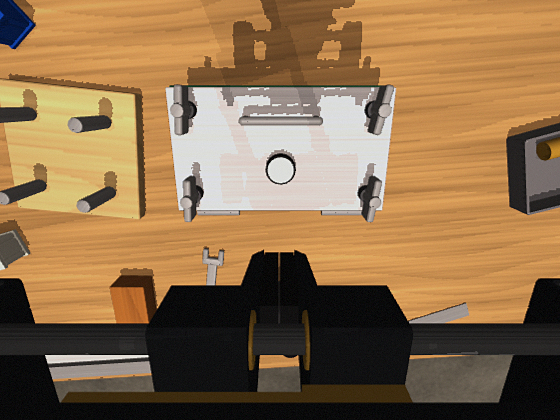

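```bash
sed -i 's/(Z>.122)&(Z<.16)/(Z>zlo)\&(Z<.16)/; s/def nuts(c):/def nuts(c,zlo=.136):/' h.py
python3 - <<'E'
from h import *
for n in ["wrist","scene","top"]:
    c=cap(n)
    for zl in (.130,.134,.137):
        r,_=nuts(c,zl);print(n,zl,{k:(v and tuple(np.round(v[:5],3))) for k,v in r.items()})
E
```

```text
wrist 0.13 {1: (np.float64(-0.055), np.float64(0.118), np.float64(-4.303), np.float64(54.95), np.float64(15.753)), 2: (np.float64(-0.055), np.float64(-0.117), np.float64(-0.291), np.float64(55.035), np.float64(15.393)), 3: (np.float64(0.054), np.float64(0.117), np.float64(-1.228), np.float64(54.884), np.float64(14.597)), 4: (np.float64(0.055), np.float64(-0.117), np.float64(-6.418), np.float64(55.192), np.float64(14.997))}
wrist 0.134 {1: (np.float64(-0.055), np.float64(0.118), np.float64(-17.716), np.float64(54.647), np.float64(15.528)), 2: (np.float64(-0.055), np.float64(-0.118), np.float64(1.567), np.float64(54.671), np.float64(14.932)), 3: (np.float64(0.055), np.float64(0.117), np.float64(-1.228), np.float64(54.564), np.float64(14.597)), 4: (np.float64(0.055), np.float64(-0.117), np.float64(-6.418), np.float64(55.106), np.float64(14.701))}
wrist 0.137 {1: (np.float64(-0.055), np.float64(0.118), np.float64(-24.98), np.float64(50.34), np.float64(15.343)), 2: (np.float64(-0.056), np.float64(-0.118), np.float64(3.418), np.float64(50.825), np.float64(14.927)), 3: (np.float64(0.054), n
[... 1760 characters left out ...]
 np.float64(55.134), np.float64(13.341))}
top 0.134 {1: (np.float64(-0.057), np.float64(0.12), np.float64(-7.318), np.float64(54.508), np.float64(14.678)), 2: (np.float64(-0.056), np.float64(-0.116), np.float64(-0.818), np.float64(53.185), np.float64(12.99)), 3: None, 4: (np.float64(0.054), np.float64(-0.116), np.float64(3.531), np.float64(55.004), np.float64(13.252))}
top 0.137 {1: (np.float64(-0.058), np.float64(0.12), np.float64(-7.318), np.float64(51.847), np.float64(14.678)), 2: (np.float64(-0.058), np.float64(-0.116), np.float64(3.757), np.float64(49.541), np.float64(12.673)), 3: None, 4: (np.float64(0.053), np.float64(-0.116), np.float64(3.875), np.float64(49.397), np.float64(13.24))}
```

```bash
cat >> h.py <<'E'
def nuts2(c,zlo=.135):
    W=cloud(c);q=W-T0;X=q@EX;Y=q@EY;Z=W[...,2];out={}
    for k,(x,y) in NUT.items():
        m=(np.hypot(X-x,Y-y)<.042)&(Z>zlo)&(Z<.16)
        P=np.stack([X[m],Y[m]],1)
        if len(P)<30: out[k]=None;continue
        (vx,vy,cx,cy)=cv2.fitLine((P*1000).astype(np.float32),cv2.DIST_L2,0,.01,.01).ravel()
        a=np.rad2deg(np.arctan2(vy,vx));out[k]=(round(float(cx),1),round(float(cy),1),round(float((a+90)%180-90),1),int(m.sum()))
    return out
E
python3 - <<'E'
from h import *
for n in ["wrist","scene","top"]:
    c=cap(n)
    for zl in (.130,.135):print(n,zl,nuts2(c,zl))
    if n=="wrist":cv2.imwrite("pics/i_w.png",cv2.resize(c["image"][70:230,150:410],None,fx=3,fy=3,interpolation=cv2.INTER_CUBIC))
E
```

```text
wrist 0.13 {1: (-55.5, 116.9, -11.1, 532), 2: (-55.2, -116.5, -4.8, 537), 3: (53.1, 116.9, -6.8, 415), 4: (53.0, -116.5, -3.7, 403)}
wrist 0.135 {1: (-55.6, 117.5, -11.3, 433), 2: (-55.1, -117.1, -5.5, 443), 3: (53.4, 117.5, -6.7, 330), 4: (54.0, -117.1, -3.5, 331)}
scene 0.13 {1: (-50.1, 115.6, -9.7, 98), 2: (-49.0, -118.9, -4.6, 94), 3: (59.7, 115.7, -4.7, 134), 4: (60.3, -118.8, -3.0, 124)}
scene 0.135 {1: (-50.8, 116.5, -11.8, 71), 2: (-50.7, -118.4, -5.0, 77), 3: (58.1, 116.6, -5.2, 99), 4: (58.4, -118.3, -2.9, 104)}
top 0.13 {1: (-56.7, 119.2, -11.4, 111), 2: (-56.3, -116.0, -5.3, 98), 3: None, 4: (52.3, -115.8, -3.6, 93)}
top 0.135 {1: (-56.0, 119.5, -11.9, 89), 2: (-56.5, -115.7, -5.2, 80), 3: None, 4: (50.8, -115.5, -5.3, 74)}
```

View pics/i_w.png

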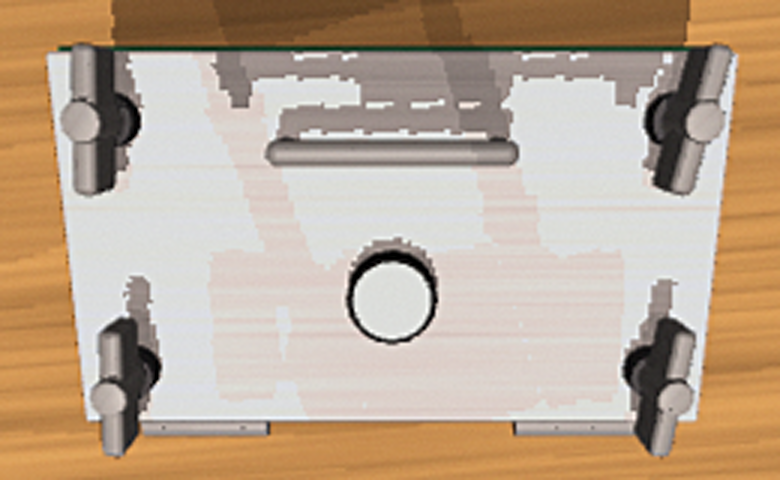

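```bash
cat >> h.py <<'E'
def turn(k,j0,j1,zt=.105):
    """joint k is at j0 rad, turn to j1 (cw positive)"""
    x,y=NUT[k];hd=lambda j:down(A+np.pi/2-j)
    manip.set_gripper(.040,40)
    manip.move_pose(tk(x,y,.175),hd(j0))
    manip.move_linear(tk(x,y,zt),.1);rep(f"nut{k} at")
    manip.set_gripper(0,40);rep("grip")
    n=max(1,int(np.ceil(abs(j1-j0)/.4)))
    for j in np.linspace(j0,j1,n+1)[1:]:
        manip.move_pose(tk(x,y,zt),hd(j));s=manip.state()
        print("  j %.2f"%j,"M",s["moment"].round(2),"F",s["contact_force"].round(1),"w %.4f"%s["gripper_width"])
    manip.set_gripper(.040);manip.move_linear(tk(x,y,.175),.12)
def look():
    manip.move_pose(tk(0.0,0,.36),down(A+np.pi/2));c=cap("wrist");r=nuts2(c)
    print({k:(round(-np.deg2rad(v[2])%np.pi,2),v) for k,v in r.items() if v},"clk",manip.state()["clock"]);return c
E
python3 - <<'E'
from h import *
turn(1,.2,1.2)
c=look();cv2.imwrite("pics/j_w.png",c["image"])
E
```

```text
nut1 at clk 39.6 w 0.0402 p [0.4461 0.2753 0.1056] F [0.2 0.4 0.7] M [-0.   -0.15  0.01]
grip clk 40.1 w 0.0096 p [0.4462 0.2769 0.1055] F [ 0.4  5.8 -2. ] M [ 0.78 -0.28  0.02]
  j 0.53 M [ 0.77 -0.23 -0.07] F [ 0.5  6.2 -1.3] w 0.0098
  j 0.87 M [ 0.75 -0.08 -0.05] F [-0.7  4.7 -0.6] w 0.0094
  j 1.20 M [ 0.75  0.02 -0.11] F [0.2 5.5 0.9] w 0.0098
{1: (np.float64(1.2), (-55.1, 117.3, -68.7, 408)), 2: (np.float64(0.09), (-55.8, -117.1, -4.9, 416)), 3: (np.float64(0.12), (53.6, 117.7, -6.7, 318)), 4: (np.float64(0.06), (53.6, -117.1, -3.7, 327))} clk 44.1
```

View pics/j_w.png

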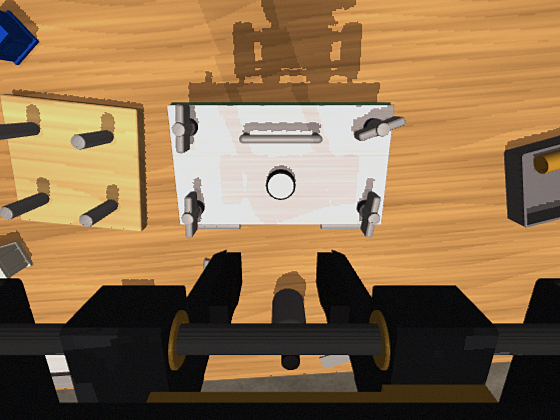

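Nut 1, at (380,128), now sits at 1.20 rad. The rest of the first pass follows: 4, then 2, then 3, with a check after each.

Run:
```python
from h import *
for k,j0 in [(4,.06),(2,.09),(3,.12)]:
    turn(k,j0,1.2)
    c=look();r=nuts2(c)
    j=-np.deg2rad(r[k][2])%np.pi
    if abs(j-1.2)>.15:print("CHECK");break
cv2.imwrite("pics/k_w.png",c["image"])
```

```text
nut4 at clk 46.1 w 0.0399 p [0.5368 0.0312 0.1056] F [0.4 0.5 0.2] M [ 0.04 -0.18 -0.  ]
grip clk 46.6 w 0.0097 p [0.5368 0.0329 0.1055] F [ 0.6  6.7 -0. ] M [ 1.07 -0.26 -0.08]
  j 0.44 M [ 0.88 -0.2  -0.15] F [0.7 6.1 0.3] w 0.0095
  j 0.82 M [ 0.71 -0.11 -0.11] F [0.4 5.4 1.4] w 0.0101
  j 1.20 M [ 0.73 -0.01 -0.03] F [-0.3  5.   1.7] w 0.0094
{1: (np.float64(1.2), (-55.2, 117.5, -68.6, 406)), 2: (np.float64(0.09), (-55.2, -117.1, -5.3, 414)), 3: (np.float64(0.12), (53.5, 117.6, -6.8, 318)), 4: (np.float64(1.2), (54.3, -117.0, -69.0, 325))} clk 50.275
nut2 at clk 52.2 w 0.0397 p [0.4273 0.04   0.1056] F [-0.1 -0.5  0.6] M [ 0.08 -0.09  0.  ]
grip clk 52.8 w 0.0095 p [0.4272 0.0417 0.1054] F [ 1.   8.5 -0.2] M [ 1.22 -0.33  0.04]
  j 0.46 M [ 1.03 -0.21 -0.11] F [-0.4  6.6  0.6] w 0.0092
  j 0.83 M [ 0.9  -0.13 -0.06] F [0.6 6.3 0.6] w 0.0095
  j 1.20 M [ 0.79  0.02 -0.07] F [-0.2  5.6  1.4] w 0.0096
{1: (np.float64(1.2), (-55.1, 117.5, -68.6, 404)), 2: (np.float64(1.21), (-55.1, -116.7, -69.1, 409)), 3: (np.float64(0.12), (54.0, 117.5, -7.1, 317)), 4: (np.float64(1.2), (54.1, -116.7, -68.5, 322))} clk 56.45
nut3 at clk 58.4 w 0.0400 p [0.5557 0.2665 0.1056] F [ 0.8 -0.6  0.4] M [ 0.04 -0.15  0.04]
grip clk 59.0 w 0.0092 p [0.5557 0.2681 0.1055] F [ 0.3  6.1 -1.3] M [ 0.81 -0.23  0.08]
  j 0.48 M [ 0.84 -0.3  -0.07] F [ 1.9  5.4 -0.5] w 0.0098
  j 0.84 M [ 0.69 -0.13 -0.07] F [ 0.6  4.3 -0.9] w 0.0098
  j 1.20 M [ 0.78 -0.01 -0.06] F [-0.4  5.7 -0.1] w 0.0095
{1: (np.float64(1.2), (-55.2, 117.7, -68.5, 405)), 2: (np.float64(1.21), (-55.0, -117.1, -69.3, 415)), 3: (np.float64(1.2), (54.3, 117.4, -68.8, 318)), 4: (np.float64(1.2), (54.2, -116.7, -68.9, 321))} clk 62.8917
```

View pics/k_w.png

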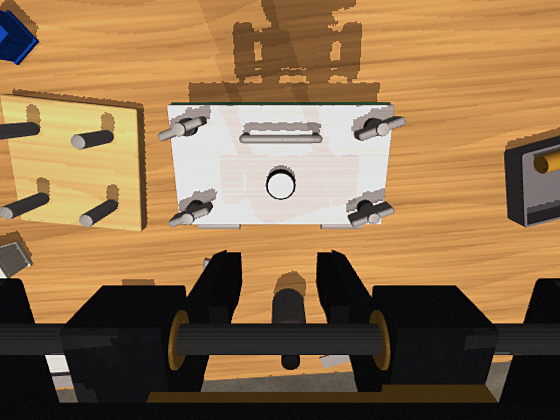

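All four nuts read 1.20 rad, so the first pass is done. Second pass, in the same crisscross order:

Run:
```python
from h import *
for k in (1,4,2,3):
    turn(k,1.2,2.37)
    c=look();r=nuts2(c)
    j=-np.deg2rad(r[k][2])%np.pi
    if abs(j-2.37)>.1:print("CHECK");break
cv2.imwrite("pics/l_w.png",c["image"])
c=cap("scene");cv2.imwrite("pics/l_s.png",c["image"])
c=cap("top");cv2.imwrite("pics/l_t.png",c["image"])
```

```text
nut1 at clk 65.3 w 0.0396 p [0.446  0.2754 0.1055] F [0.8 0.6 0.2] M [ 0.01 -0.13 -0.03]
grip clk 65.8 w 0.0092 p [0.4461 0.2754 0.1054] F [1.6 0.5 1.2] M [ 0.08 -0.27 -0.04]
  j 1.59 M [-0.03  0.15 -0.03] F [-1.9  0.7  4.4] w 0.0097
  j 1.98 M [ 0.16  0.53 -0.08] F [-3.9  1.1  5.2] w 0.0096
  j 2.37 M [ 0.41  0.85 -0.08] F [-5.5  3.1  6.3] w 0.0091
{1: (np.float64(2.38), (-55.3, 117.2, 43.9, 406)), 2: (np.float64(1.21), (-55.1, -116.9, -69.2, 410)), 3: (np.float64(1.2), (54.2, 118.0, -68.8, 317)), 4: (np.float64(1.2), (54.1, -116.6, -69.0, 322))} clk 70.825
nut4 at clk 72.8 w 0.0399 p [0.5368 0.0312 0.1056] F [-0.   0.2  0.4] M [-0.03 -0.13 -0.03]
grip clk 73.4 w 0.0098 p [0.5368 0.0312 0.1054] F [0.8 0.3 0.5] M [-0.06 -0.27 -0.04]
  j 1.59 M [-0.    0.14 -0.1 ] F [-2.5 -0.5  3.3] w 0.0094
  j 1.98 M [ 0.15  0.53 -0.07] F [-4.7  0.2  6. ] w 0.0097
  j 2.37 M [ 0.35  0.87 -0.05] F [-6.3  2.4  8.6] w 0.0096
{1: (np.float64(2.38), (-55.3, 117.4, 43.8, 406)), 2: (np.float64(1.2), (-55.1, -116.8, -68.9, 414)), 3: (np.float64(1.2), (54.3, 117.4, -68.6, 324)), 4: (np.float64(2.38), (54.1, 
[... 465 characters left out ...]
.0, -117.1, 44.5, 418)), 3: (np.float64(1.2), (54.4, 117.4, -68.7, 319)), 4: (np.float64(2.38), (54.1, -117.3, 43.8, 331))} clk 85.15
nut3 at clk 87.4 w 0.0402 p [0.5556 0.2665 0.1055] F [-0.7 -0.2 -0.2] M [-0.03 -0.09  0.05]
grip clk 88.0 w 0.0100 p [0.5558 0.2666 0.1054] F [1.  0.4 1.2] M [ 0.1  -0.32  0.04]
  j 1.59 M [-0.02  0.14 -0.1 ] F [-1.1 -0.4  4.4] w 0.0096
  j 1.98 M [ 0.06  0.51 -0.11] F [-3.8  0.7  5.2] w 0.0096
  j 2.37 M [ 0.31  0.77 -0.1 ] F [-4.7  2.7  5.9] w 0.0096
{1: (np.float64(2.37), (-55.8, 116.7, 44.4, 407)), 2: (np.float64(2.37), (-55.1, -117.2, 44.3, 414)), 3: (np.float64(2.37), (53.7, 117.1, 44.0, 311)), 4: (np.float64(2.37), (54.3, -117.2, 44.2, 323))} clk 92.925
```

View pics/l_w.png

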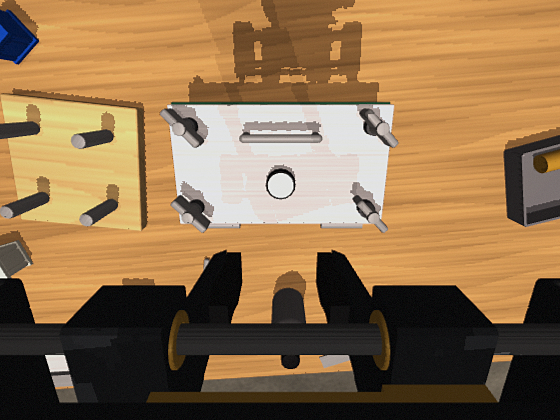

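View pics/l_s.png

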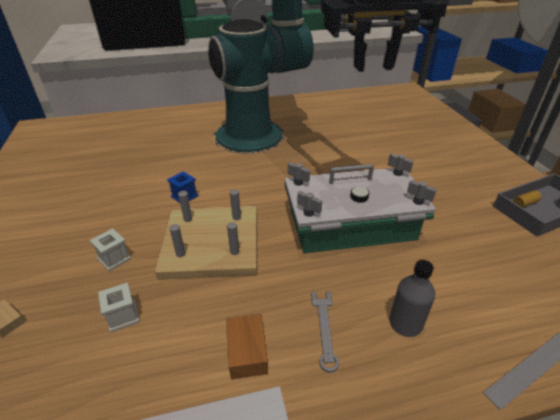

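Run:
```python
from h import *
rep();c=cap("wrist");W=cloud(c);q=W-T0;X=q@EX;Y=q@EY
for x in (-.065,.03,.065):
    m=(abs(X-x)<.006)&(abs(Y)<.08)&(abs(W[...,2]-.093)<.02);print(x,np.median(W[m][:,2]))
order.close_job()
```

```text
clk 93.0 w 0.0399 p [0.4908 0.1532 0.3596] F [0.1 0.2 1. ] M [ 0.14 -0.12  0.  ]
-0.065 0.09265655505837847
0.03 0.0931570434286817
0.065 0.09277692018640954
the job is handed in; nothing more can be done
```

The job is handed in at about 93 s of the 210 s allowed, and my last checks found no fault. The hand-in reports no verdict.

- **Bobbins:** Two were on the rack. I slid both off and stood them flat on the tank floor, confirmed in the wrist picture before closing. I could not see inside once the lid was shut, but all spindles were empty and no copper bobbin lay outside. The blue and white look-alikes were not touched.
- **Lid:** I pushed it over by the bar with closed fingers and it fell shut. Its top measures 93 mm high at the front, middle and rear, to within 0.5 mm, so it is level and closed.
- **Wing nuts:** I tightened them in the order 1, 4, 2, 3, first to about 1.20 rad and then to about 2.37 rad. I measured after each turn, and all four last read 2.37 rad.
- **Bystanders and arm:** The bottle, block and spanner are where they started in the last picture, judged by eye. The gripper was open and clear of everything, and no check failed or disagreed. Early wing-angle fits were noisy, so I switched to a line fit that agreed to a few degrees across the cameras.

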